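# Lay out the spindle parts in assembly order

### The arm

A 6-joint arm with a two-finger parallel gripper is mounted at the origin on a cart in front of the work surface, level with it; the furniture and walls round the work are solid. World frame = base frame: x ahead of the robot, y to its left, z up, the work surface at z = 0. Lengths are in m, angles in rad, forces in N, time in s.
With the tool pointing down it reaches from about 0.325 to 1 m from the base axis. Payload 5.1 kg.
Tool frame: the origin (TCP) lies between the finger pads; the fingertips stand 14 mm ahead of it and the grasp point (between the pads) lies 5 mm behind it; z points along the fingers, y is the line along which they close (so a half turn about z gives the same grasp; the last joint's range is limited). The gripper opens to 85 mm and grips with 20 to 120 N. Pads are 22 mm wide; open, the fingers measure 114 mm over their backs; the gripper's body (76 mm by 85 mm) begins 54 mm behind the grasp point. The pads swing forward as they close: fully open they stand 13 mm farther back than shut.
Start: joints at [-1.193, 0.124, 1.65, -0, 1.367, -0.083], TCP at [0.289, -0.582, 0.245] pointing down, gripper open.
Joint ranges: [-2.61, 2.61], [-1.02, 2.33], [0.03, 2.71], [-1.35, 4.49], [0.32, 2.68], [-2.91, 2.91]. Speed limits (rad/s): [2.57, 2.57, 3.14, 3.14, 3.14, 3.14].

### API

Orientations are given as a 3x3 rotation matrix whose columns are the frame's x, y, z axes.
In Python, from station import env, get_image, get_calibration gives the robot as it stands.
- The arm moves only by the tool drive_tool, never from a script. Its argument "commands" is one flat list of numbers, 7 for each row, row after row: the opening, from 0 (shut) to 1 (fully open), then the shift along the tool's x, y, z in cm, then the turn, a rotation vector about the tool's x, y, z in rad. A call has 1 to 8 rows; each row is the pose to reach, as a shift and turn from the pose commanded when the call began, along the tool's axes at that moment; what a row does not reach only later rows make up. A row lasts 1/10 s, in which the tool goes at most 50 mm and 8.59 degrees, less where a joint would pass 70% of its speed; a pose out of reach is approached as far as the arm can. A call with a gripper value outside its range is refused whole. The fingers move at their own pace and stop on an object; "squeeze" is the grip in N (left out, the last holds). Time passes only in rows, so rows that repeat a pose let the fingers close. It gives the time, the measured TCP pose, the force, the opening and the grip force at its end, in the units of the state.
- env.read_state(): the state, without advancing time (a new reading comes with each control period).
- get_image(name): name is "side" or "top" or "wrist"; returns (picture, depth): 420x560x3 uint8, red, green, blue; 420x560 float32, m along the optical axis (not along the pixel's ray), 0 where there is no reading.
- get_calibration(name): a dict with "camera_matrix" (3x3 intrinsics, pixels), "origin" and "orientation" of the camera in the world; the wrist camera has in their place "tool_from_camera" (4x4, takes a point from camera to tool coordinates, whose origin is the TCP and whose axes are the flange's). Camera axes: x right, y down, z forward; pixel columns grow to the right and rows downward; lengths in m; the calibration is good to about 2 mm. A picture is of the moment at which its call begins: read the wrist's pose just before it. get_calibration takes no time and is no camera call.
- env.finish_job(): hands the job in; it is judged then, once.
The state is a dict: "time": time; "qpos": joint angles; "joint_velocities": joint speeds; "effort": joint torques, N m; "ee_pos": TCP position; "tool_rot": TCP orientation; "contact_force": force on the tool from outside, world axes, zero at the start; "ft_torque": the same for the moment, N m; "width": finger opening in m; "finger_force": force on a finger pad.
Only numpy, scipy, OpenCV 4.12 (cv2) and the standard library are available. Lean on these libraries where they do the work, as an engineer would, in place of code of your own. Each camera call takes 0.05 s, during which the arm holds its last target. There are 200 camera calls.

### The job

Lay the four loose spindle parts out on the plywood board for reassembly, upright as they stand now and centred: the collar on the middle black pad with the small gear on top of it, the tall steel bush on the pad between the collar and the large gear, and the bronze bush on the pad between the collar and the drill chuck. Leave the large gear and the chuck where they are.

Things in the scene. Friction and masses are not known exactly. Their poses are not given: they have to be found in the camera images.
- board: Fixed plywood board flat on the bench, 92 (its x) x 376 (its y) x 10 mm; origin: centre of its underside; x points away from the robot, y to its left, turned up to 0.3 rad. On it three flat round black rubber pads (under 1 mm thick), 66 mm across, in a row along y, centred at x = 0, y = -72, 0, +72 mm.
- gear_large: Large steel spur gear, 78 mm across, 22 mm high, lying flat on the board at one end of the row of round pads (x = 0, y = +145 or -145 mm on the board, which end varies). Loose, but it stays where it is. Origin: centre of its underside, z up. 
- chuck: Steel drill chuck standing upright, 47 mm across, 68 mm high, on the board at the other end of the row from the large gear. Loose, but it stays where it is. Origin: centre of its underside, z up. (Round about: a fixed bench vice about 0.2 m high just to the right of the board, and a tool chest 0.43 m high left of the parts and behind the board's left end; keep clear of both.)
- collar: One of the four parts to move, which start on the bench in a row behind the board, about 80 mm apart from left to right, in any order. Dark, low, broad flanged steel collar with a bore: flange (at the bottom) 62 mm across and 6 mm high, barrel above it 50 mm across; 22 mm high in all; 0.22 kg. Origin: centre of its underside, z up. Starts flange down on the bench.
- gear_small: Small steel spur gear, 55 mm across the teeth, toothed rim 13 mm high with a narrower hub that rises to 19 mm; flat underneath; 0.2 kg. Origin: centre of its underside, z up. Starts flat on the bench.
- bush_steel: Tall, narrow grey steel flanged bush: flange (at the bottom) 38 mm across and 8 mm high, barrel above it 30 mm across; 34 mm high in all; 0.12 kg. Origin: centre of its underside, z up. Starts flange down on the bench.
- bush_bronze: Shorter, stouter bronze flanged bush: flange (at the bottom) 45 mm across and 8 mm high, barrel above it 36 mm across; 30 mm high in all; 0.14 kg. Origin: centre of its underside, z up. Starts flange down on the bench.

How it is judged:
By the outcome, as a careful person would: the job done as asked, in the order asked, and still so for the second after the job is handed in, with the robot touching nothing.
It also fails if it takes over 96 s, if anything falls off the work surface, if the arm or the gripper's body presses on something with over 40 N, if the wrist force passes 120 N, or if a joint passes its speed limit or range.

## Working session

There is one attempt and no reset: what is moved stays moved. The work goes in short steps, Python scripts to look and compute and a tool call to move; the robot and the scene stay as the last step left them, time stands still between calls to the robot, and variables do not carry over. Pictures are saved under pics/ and viewed, at most 14 in all, crops included, and the job is handed in when it is done.

Besides the shell and the picture viewer there is one more tool, called in YAML: its name, and indented under it one key for each argument. drive_tool: Moves the arm, as the interface text tells. Its arguments: {"type":"object","properties":{"commands":{"type":"array"},"squeeze":{"type":"number"}},"required":["commands"]}

```bash
ls; mkdir -p pics
python3 - <<'E'
from station import env,get_image,get_calibration
import cv2,numpy as np
s=env.read_state();print(s)
for n in("side","top"):
    c=get_calibration(n);print(n,c)
    p,d=get_image(n);cv2.imwrite(f"pics/{n}0.png",p[:,:,::-1]);np.savez(f"{n}0.npz",p=p,d=d)
print(get_calibration("wrist"))
E
```

```text
pics
{'time': 0.0, 'qpos': array([-1.19262490e+00,  1.24542562e-01,  1.65168169e+00,  2.64373929e-05,
        1.36751650e+00, -8.26031650e-02]), 'joint_velocities': array([ 4.95360847e-04,  2.79063809e-04,  2.32755832e-04,  6.27931930e-05,
        8.25302410e-04, -9.57631142e-04]), 'effort': array([-1.50315232e-04, -4.23615396e+01, -3.65447652e+01, -1.28267020e-04,
        6.95164184e-03,  4.46689427e-06]), 'ee_pos': array([ 0.28877766, -0.58167284,  0.24402421]), 'tool_rot': array([[ 8.95710813e-01,  4.44636423e-01, -7.69059266e-04],
       [ 4.44637041e-01, -8.95708590e-01,  2.00587225e-03],
       [ 2.03030873e-04, -2.13863370e-03, -9.99997693e-01]]), 'contact_force': array([ 1.17100908, -0.07908218, -0.42412838]), 'ft_torque': array([0.00435467, 0.03371321, 0.00727132]), 'finger_force': 0.0, 'width': 0.08523163119234359}
side {'camera_matrix': array([[475.19389201,   0.        , 283.10709198],
       [  0.        , 475.19389201, 209.15249881],
       [  0.        ,   0.        ,   1.        ]]), 'origin': array([-0.11116823, -0.4249662 ,  0.49630703]), 'orientation': array([[ 0.2
[... 364 characters left out ...]
4]), 'orientation': array([[-0.01133265, -0.98909816,  0.14682098],
       [-0.99993094,  0.01166678,  0.00141484],
       [-0.00311234, -0.14679481, -0.98916207]])}
{'camera_matrix': array([[307.21089457,   0.        , 280.29517508],
       [  0.        , 307.21089457, 213.47762098],
       [  0.        ,   0.        ,   1.        ]]), 'tool_from_camera': array([[ 7.05668541e-04, -9.64143937e-01, -2.65378918e-01,
         6.69767231e-02],
       [ 9.99999658e-01,  7.94803657e-04, -2.28491501e-04,
         7.80863818e-05],
       [ 4.31222830e-04, -2.65378666e-01,  9.64144168e-01,
        -1.28038567e-01],
       [ 0.00000000e+00,  0.00000000e+00,  0.00000000e+00,
         1.00000000e+00]])}
```

View pics/top0.png

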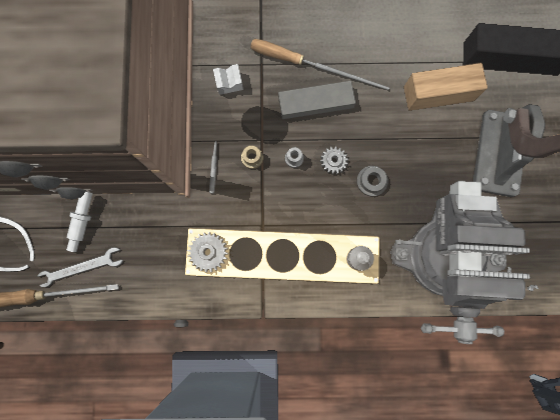

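View pics/side0.png

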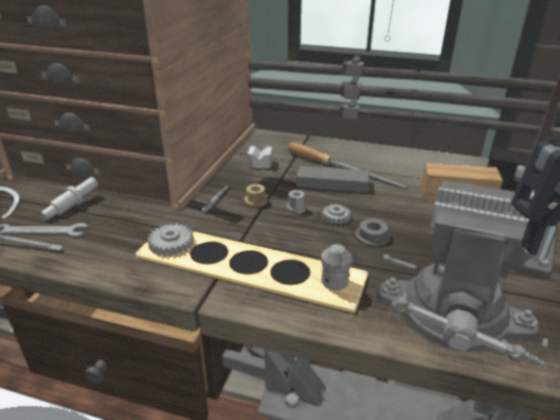

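Top view: left is +y. The bronze bush is at (252,156), steel bush (294,156), small gear (335,159) and collar (373,180). The large gear (208,252) is at the board's left end, the pads are at (246,254), (283,256) and (320,257), and the chuck is at (361,258). So steel goes to the left pad and bronze to the right pad. The side view agrees with this.

```bash
cat > h.py <<'E'
import numpy as np,cv2
from station import env,get_image,get_calibration
def cam(n,s=None):
    c=get_calibration(n)
    if n!="wrist": return c["camera_matrix"],c["origin"],c["orientation"]
    T=c["tool_from_camera"];R=s["tool_rot"]
    return c["camera_matrix"],s["ee_pos"]+R@T[:3,3],R@T[:3,:3]
def ray(C,uv,z):
    K,o,R=C;uv=np.atleast_2d(uv).astype(float)
    d=np.c_[uv,np.ones(len(uv))]@np.linalg.inv(K).T@R.T
    return o+d*((z-o[2])/d[:,2])[:,None]
def cloud(C,d):
    K,o,R=C;v,u=np.indices(d.shape)
    p=np.stack([(u-K[0,2])/K[0,0]*d,(v-K[1,2])/K[1,1]*d,d],-1)
    return p@R.T+o
E
python3 - <<'E'
from h import *
f=np.load("top0.npz");p,d=f["p"],f["d"];C=cam("top");P=cloud(C,d)
g=cv2.cvtColor(p,cv2.COLOR_RGB2GRAY)
m=(g<60).astype(np.uint8);m[:232]=0;m[280:]=0;m[:,:228]=0;m[:,340:]=0
for c in cv2.findContours(m,0,2)[0]:
    if cv2.contourArea(c)>300:
        w=ray(C,c[:,0],.0105)[:,:2].astype(np.float32)
        print("pad",cv2.minEnclosingCircle(w),cv2.contourArea(c))
for n,(u,v),h in [("bronze",(252,156),.03),("steel",(294,156),.034),("gear",(335,159),.019),("collar",(373,180),.022),("big",(208,252),.032),("chuck",(361,258),.078)]:
    s=np.s_[v-24:v+24,u-22:u+22];Q=P[s].reshape(-1,3)
    b0=0.01 if h in(.032,.078) else 0
    q=Q[(Q[:,2]>b0+.005)&(d[s].ravel()>0)]
    t=q[q[:,2]>h-.006]
    print(n,len(q),q[:,2].max(),"top",len(t),t.mean(0),[cv2.minEnclosingCircle(x[:,:2].astype(np.float32)) for x in(t,q)])
E
```

```text
bronze 346 0.03499202162794057 top 192 [ 0.65658419 -0.13691902  0.02972262] [((0.6577118039131165, -0.13717854022979736), 0.018344372510910034), ((0.6780097484588623, -0.14326417446136475), 0.043948497623205185)]
steel 274 0.03750543002681006 top 143 [ 0.65442249 -0.22198922  0.03378914] [((0.6550737619400024, -0.22169548273086548), 0.015479580499231815), ((0.6553289890289307, -0.2208048403263092), 0.047938354313373566)]
gear 478 0.022607883726843858 top 314 [ 0.6487692  -0.30238942  0.01645678] [((0.6487839818000793, -0.3020482063293457), 0.027692684903740883), ((0.6445945501327515, -0.30442506074905396), 0.03183017671108246)]
collar 580 0.02748068641862711 top 386 [ 0.60636789 -0.37780999  0.02217628] [((0.6072272658348083, -0.378288596868515), 0.02568732015788555), ((0.6069128513336182, -0.37980327010154724), 0.03244677931070328)]
big 1073 0.03592465635608855 top 674 [ 0.4667647  -0.05106485  0.02840101] [((0.46638405323028564, -0.05171877518296242), 0.03852524235844612), ((0.4681258499622345, -0.05021411180496216), 0.04075920209288597)]
chuck 548 0.0807012303544058 top 209 [ 0.44956463 -0.33982713  0.07599511] [((0.44890424609184265, -0.3404989540576935), 0.016271423548460007), ((0.4545314610004425, -0.33319446444511414), 0.03197939693927765)]
```

Run:
```python
from h import *
f=np.load("top0.npz");p,d=f["p"],f["d"];C=cam("top");P=cloud(C,d)
g=cv2.cvtColor(p,cv2.COLOR_RGB2GRAY)
for u in(246,283,320): print(g[255,u-20:u+20:3])
m=(g<75).astype(np.uint8)
n,l,st,ce=cv2.connectedComponentsWithStats(m[232:280,226:342])
for i in range(1,n):
    if st[i,4]>300:
        v,u=np.where(l==i);w=ray(C,np.c_[u+226,v+232],.0105)[:,:2].astype(np.float32)
        print("pad",w.mean(0),cv2.minEnclosingCircle(w),st[i,4])
ok=(d>0)
for zl,zh in((.05,.1),(.1,.2),(.2,.42)):
    q=P[ok&(P[...,2]>zl)&(P[...,2]<zh)&(P[...,0]>.5)]; a=q[q[:,1]>-.12];b=q[(q[:,1]<-.4)]
    print("chest",zl,len(a),a[:,1].min() if len(a) else 0,a[:,0].min() if len(a) else 0,"vise side",b[:,1].max() if len(b) else 0)
q=P[ok&(P[...,2]>.05)&(P[...,0]<.62)&(P[...,1]<-.37)];print("vise",q[:,1].max(),q[:,0].max(),q[:,2].max())
print("disc",P[123,265],"block edge",P[117,280:355:10].round(3).tolist(),"tool",P[150:190:8,213].round(3).tolist())
```

```text
[167  98  77  76  77  78  78  78  80  79  80  80 215 234]
[250 134  80  78  78  77  78  77  78  77  79  79 209 230]
[248 130  77  77  76  78  77  79  78  78  78  77 218 244]
chest 0.05 2315 -0.004633553433028792 0.5671882552187787 vise side -0.45105195139764137
chest 0.1 4677 -0.004753750011409152 0.5670076219721248 vise side -0.47761167465341436
chest 0.2 9182 -0.022120913547515414 0.5543428230102397 vise side -0.5906569196475524
vise -0.40667012031629063 0.6199946356430833 0.34260508297074943
disc [ 0.73234395 -0.16463593 -0.00216251] block edge [[0.743, -0.196, 0.003], [0.742, -0.216, 0.004], [0.744, -0.237, -0.001], [0.743, -0.258, 0.0], [0.742, -0.278, 0.003], [0.742, -0.299, 0.003], [0.743, -0.32, -0.001], [0.742, -0.34, 0.0]] tool [[0.674, -0.059, 0.005], [0.656, -0.059, 0.009], [0.64, -0.06, 0.009], [0.623, -0.06, 0.01], [0.608, -0.059, 0.005]]
```

drive_tool:
  commands: [1,4.5,-7,-3,0,0,0,1,9,-14,-3,0,0,-0.15,1,13.5,-21,-3,0,0,-0.3,1,17.5,-28,-3,0,0,-0.45,1,17.5,-28,-3,0,0,-0.6,1,17.5,-28,-3,0,0,-0.6,1,17.5,-28,-3,0,0,-0.6]
  squeeze: 40

```text
time: 0.8
ee_pos: [0.3209, -0.2509, 0.2748]
tool_rot: [[0.487, 0.873, 0.0], [0.873, -0.487, 0.001], [0.001, -0.0, -1.0]]
contact_force: [0.5, -0.4, 0.9]
width: 0.0856
finger_force: 0.0
```

```bash
cat >> h.py <<'E'
def to(x,y,z,yaw=None):
    "tool-axis shift (cm) and turn from now to a world target"
    s=env.read_state();R=s["tool_rot"];e=s["ee_pos"]
    print("t",round(s["time"],2),"ee",e.round(4),"yaw",np.arctan2(R[1,0],R[0,0]).round(3),"F",s["contact_force"].round(1),"w",round(s["width"],4),"ff",s["finger_force"])
    print("->",(x,y,z),"cm",(R.T@(np.array([x,y,z])-e)*100).round(2))
E
python3 - <<'E'
from h import *
to(.607,-.378,.16)
f=np.load("top0.npz");p=f["p"];C=cam("top")
g=cv2.cvtColor(p,cv2.COLOR_RGB2GRAY);m=(g<140).astype(np.uint8)
for u in(246,283,320):
    n,l,st,ce=cv2.connectedComponentsWithStats(m[236:276,u-18:u+19])
    i=1+st[1:,4].argmax();v,uu=np.where(l==i);w=ray(C,np.c_[uu+u-18,v+236],.0105)[:,:2].astype(np.float32)
    print("pad",w.mean(0),cv2.minEnclosingCircle(w))
E
```

```text
t 0.8 ee [ 0.3209 -0.2509  0.2748] yaw 1.062 F [ 0.5 -0.4  0.9] w 0.0856 ff 0.0
-> (0.607, -0.378, 0.16) cm [ 2.84 31.18 11.48]
pad [ 0.46257925 -0.12435117] ((0.46268191933631897, -0.12359712272882462), 0.0330330990254879)
pad [ 0.4588732  -0.19663775] ((0.45913612842559814, -0.1964246779680252), 0.03246160224080086)
pad [ 0.4548141 -0.2687084] ((0.45485880970954895, -0.268856018781662), 0.03249955177307129)
```

drive_tool:
  commands: [1,0.5,5,2,0,0,0,1,1,10,4,0,0,0,1,1.5,15,6,0,0,0,1,2,20,8,0,0,0,1,2.5,25,10,0,0,0,1,2.8,31.2,11.5,0,0,0,1,2.8,31.2,11.5,0,0,0,1,2.8,31.2,11.5,0,0,0]

```text
time: 1.6
ee_pos: [0.6087, -0.3817, 0.1557]
tool_rot: [[0.488, 0.873, -0.004], [0.873, -0.488, 0.003], [0.001, -0.005, -1.0]]
contact_force: [-0.1, 0.3, -1.1]
width: 0.0853
finger_force: 0.0
```

```bash
cat >> h.py <<'E'
def look(name,x,y,z0,z1,r=.05,rmax=None):
    "wrist picture; centre of the points with z0<z<z1 near (x,y)"
    s=env.read_state();p,d=get_image("wrist");C=cam("wrist",s);P=cloud(C,d)
    cv2.imwrite(f"pics/{name}.png",p[:,:,::-1])
    m=(d>0)&(np.hypot(P[...,0]-x,P[...,1]-y)<r)&(P[...,2]>z0)&(P[...,2]<z1);q=P[m]
    (c,rad)=cv2.minEnclosingCircle(q[:,:2].astype(np.float32))
    print(name,len(q),"mean",q.mean(0).round(4),"circle",np.round(c,4),round(rad,4),"zmed",np.median(q[:,2]).round(4))
    return s,p,d,P
E
python3 - <<'E'
from h import *
look("w1",.607,-.378,.017,.03,.04)
look("w1b",.607,-.378,.003,.03,.045)
to(.607,-.378,.021)
E
```

```text
w1 1820 mean [ 0.6075 -0.3788  0.0213] circle [ 0.6068 -0.3793] 0.0252 zmed 0.0214
w1b 2865 mean [ 0.6089 -0.3762  0.0156] circle [ 0.6068 -0.3795] 0.0314 zmed 0.0207
t 1.7 ee [ 0.6069 -0.3811  0.1585] yaw 1.061 F [-0.4  0.   0.5] w 0.0852 ff 0.0
-> (0.607, -0.378, 0.021) cm [ 0.27 -0.1  13.75]
```

View pics/w1.png

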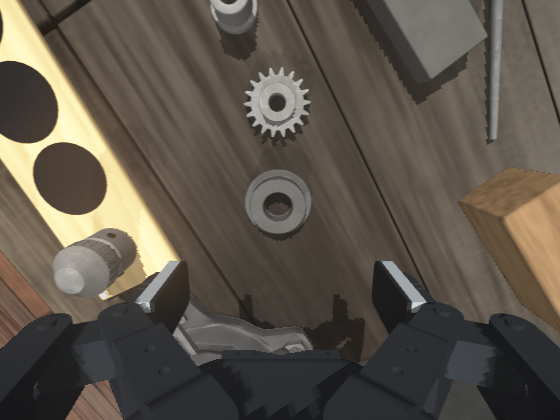

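Wrist view: the collar is at (278,203) and the gear at (277,102), with the chuck at (95,262) clear of the fingers. Next I check the vice clearance for the gripper body.

Run:
```python
from h import *
f=np.load("top0.npz");d=f["d"];P=cloud(cam("top"),d)
for z in(.03,.06,.1):
    m=(d>0)&(P[...,2]>z)&(P[...,1]<-.4)&(P[...,0]<.75)&(P[...,0]>.4);q=P[m];r=np.hypot(q[:,0]-.607,q[:,1]+.379)
    print(z,[q[i].round(3).tolist() for i in r.argsort()[:3]],np.sort(r)[:3])
```

```text
0.03 [[0.554, -0.481, 0.094], [0.553, -0.481, 0.098], [0.552, -0.481, 0.094]] [0.11514678 0.1158111  0.1159323 ]
0.06 [[0.554, -0.481, 0.094], [0.553, -0.481, 0.098], [0.552, -0.481, 0.094]] [0.11514678 0.1158111  0.1159323 ]
0.1 [[0.552, -0.482, 0.101], [0.547, -0.48, 0.101], [0.555, -0.485, 0.114]] [0.1167666  0.1175659  0.11768403]
```

drive_tool:
  commands: [1,0.2,-0.1,4.5,0,0,0,1,0.2,-0.1,9,0,0,0,1,0.2,-0.1,12,0,0,0,1,0.2,-0.1,13.6,0,0,0,1,0.2,-0.1,13.6,0,0,0,1,0.2,-0.1,13.6,0,0,0]

```text
time: 2.3
ee_pos: [0.6079, -0.3799, 0.0264]
tool_rot: [[0.488, 0.873, 0.002], [0.873, -0.488, -0.002], [-0.0, 0.003, -1.0]]
contact_force: [0.3, 0.8, -0.3]
width: 0.0851
finger_force: 0.0
```

Run:
```python
from h import *
to(.607,-.379,.021)
```

```text
t 2.3 ee [ 0.6079 -0.3799  0.0264] yaw 1.061 F [ 0.3  0.8 -0.3] w 0.0851 ff 0.0
-> (0.607, -0.379, 0.021) cm [ 0.03 -0.12  0.54]
```

drive_tool:
  commands: [1,0,-0.1,0.3,0,0,0,1,0,-0.1,0.3,0,0,0,0.3,0,-0.1,0.3,0,0,0,0.3,0,-0.1,0.3,0,0,0,0.3,0,-0.1,0.3,0,0,0,0.3,0,-0.1,0.3,0,0,0,0.3,0,-0.1,0.3,0,0,0,0.3,0,-0.1,0.3,0,0,0]
  squeeze: 40

```text
time: 3.1
ee_pos: [0.6071, -0.3792, 0.0223]
tool_rot: [[0.488, 0.873, 0.001], [0.873, -0.488, -0.001], [-0.0, 0.002, -1.0]]
contact_force: [0.2, 0.2, 5.4]
width: 0.0477
finger_force: 41.9
```

drive_tool:
  commands: [0.3,0,0,-3,0,0,0,0.3,0,0,-7,0,0,0,0.3,0.5,-1.2,-10,0,0,0,0.3,2.3,-5.5,-10,0,0,0,0.3,4.1,-10,-10,0,0,0,0.3,5.9,-14.5,-10,0,0,0,0.3,7.7,-19,-10,0,0,0,0.3,8.7,-21.8,-10,0,0,0]

```text
time: 3.9
ee_pos: [0.4549, -0.1932, 0.1186]
tool_rot: [[0.488, 0.873, -0.005], [0.873, -0.488, 0.003], [0.0, -0.006, -1.0]]
contact_force: [-0.3, 0.3, -2.9]
width: 0.0473
finger_force: 42.6
```

Run:
```python
from h import *
for i in range(4): get_image("top")
s=env.read_state();p,d=get_image("wrist");C=cam("wrist",s);cv2.imwrite("pics/w2.png",p[:,:,::-1])
np.savez("w2.npz",p=p,d=d,e=s["ee_pos"],R=s["tool_rot"])
K,o,R=C
for q in [(.4627,-.1240),(.459,-.1965),(.4548,-.2688)]:
    c=R.T@(np.r_[q,.0105]-o);print("pad px",(K@c/c[2]).round(0)[:2])
to(.459,-.1965,.035)
```

```text
pad px [240. 132.]
pad px [282. 215.]
pad px [319. 288.]
t 4.15 ee [ 0.4585 -0.1964  0.1208] yaw 1.061 F [ 0.4  0.4 -2. ] w 0.0473 ff 42.61139572772663
-> (0.459, -0.1965, 0.035) cm [0.02 0.05 8.58]
```

View pics/w2.png

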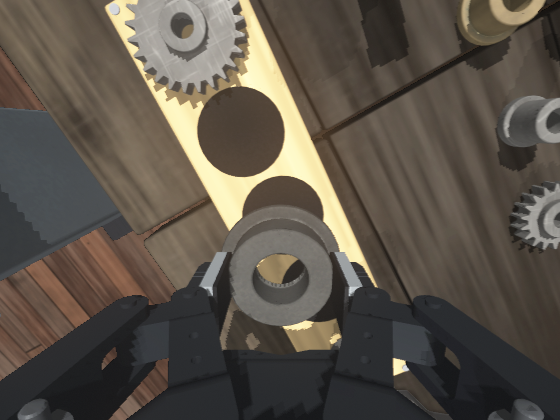

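The left pad is at about (241,132), against a prediction of (240,132), so the world positions agree. The collar is held level. Lowering it now.

drive_tool:
  commands: [0.3,0,0,4,0,0,0,0.3,0,0,7,0,0,0,0.3,0,0,8.4,0,0,0,0.3,0,0,8.8,0,0,0,0.3,0,0,8.8,0,0,0,0.3,0,0,8.8,0,0,0,0.3,0,0,8.8,0,0,0]

```text
time: 4.85
ee_pos: [0.4596, -0.1971, 0.0342]
tool_rot: [[0.488, 0.873, 0.002], [0.873, -0.488, -0.001], [-0.0, 0.002, -1.0]]
contact_force: [-0.2, 0.6, -2.9]
width: 0.0476
finger_force: 42.6
```

drive_tool:
  commands: [0.3,0,0,0.15,0,0,0,0.3,0,0,0.15,0,0,0,0.3,0,0,0.15,0,0,0]

```text
time: 5.15
ee_pos: [0.4592, -0.1967, 0.0324]
tool_rot: [[0.488, 0.873, 0.001], [0.873, -0.488, -0.001], [-0.0, 0.002, -1.0]]
contact_force: [1.0, -0.5, -0.8]
width: 0.0476
finger_force: 42.7
```

drive_tool:
  commands: [1,0,0,0,0,0,0,1,0,0,0,0,0,0,1,0,0,0,0,0,0,1,0,0,0,0,0,0,1,0,0,-3,0,0,0,1,0,0,-7,0,0,0,1,0,0,-11,0,0,0,1,0,4,-12,0,0,0]

```text
time: 5.95
ee_pos: [0.4943, -0.216, 0.1584]
tool_rot: [[0.488, 0.873, 0.008], [0.873, -0.488, -0.004], [0.0, 0.009, -1.0]]
contact_force: [0.2, -1.0, 0.8]
width: 0.0851
finger_force: 0.0
```

Run:
```python
from h import *
look("w3",.459,-.1965,.027,.04,.04)
to(.648,-.302,.14)
```

```text
w3 1930 mean [ 0.4596 -0.1963  0.0313] circle [ 0.4591 -0.1972] 0.0252 zmed 0.0314
t 6.0 ee [ 0.5002 -0.2198  0.1587] yaw 1.061 F [ 1.8 -2.2  2.5] w 0.0858 ff 0.0
-> (0.648, -0.302, 0.14) cm [ 0.05 16.88  2.14]
```

drive_tool:
  commands: [1,0,4.5,0,0,0,0,1,0,9,0.5,0,0,0,1,0,13.5,1,0,0,0,1,0,17.6,1.2,0,0,0,1,0,17.6,1.2,0,0,0,1,0,17.6,1.2,0,0,0]

```text
time: 6.6
ee_pos: [0.647, -0.3018, 0.1381]
tool_rot: [[0.488, 0.873, -0.002], [0.873, -0.488, 0.001], [0.0, -0.003, -1.0]]
contact_force: [-1.6, 0.3, 1.1]
width: 0.0851
finger_force: 0.0
```

Run:
```python
from h import *
get_image("top")
look("w4",.649,-.302,.010,.024,.04)
look("w4b",.649,-.302,.016,.024,.03)
to(.649,-.302,.016)
```

```text
w4 2319 mean [ 0.6498 -0.302   0.0144] circle [ 0.6493 -0.3032] 0.0279 zmed 0.0129
w4b 755 mean [ 0.6494 -0.3028  0.0184] circle [ 0.6491 -0.3032] 0.0151 zmed 0.0184
t 6.75 ee [ 0.6464 -0.3013  0.1399] yaw 1.061 F [ 0.7 -0.   0.7] w 0.0853 ff 0.0
-> (0.649, -0.302, 0.016) cm [ 0.06  0.27 12.39]
```

drive_tool:
  commands: [1,0,0.3,4.5,0,0,0,1,0,0.3,8.5,0,0,0,1,0,0.3,11.5,0,0,0,1,0,0.3,12.3,0,0,0,1,0,0.3,12.3,0,0,0,1,0,0.3,12.3,0,0,0,1,0,0.3,12.3,0,0,0]

```text
time: 7.45
ee_pos: [0.6514, -0.3042, 0.0201]
tool_rot: [[0.488, 0.873, 0.004], [0.873, -0.488, -0.002], [0.0, 0.005, -1.0]]
contact_force: [-0.3, -0.7, 0.3]
width: 0.0852
finger_force: 0.0
```

drive_tool:
  commands: [0.35,0,0,0,0,0,0,0.35,0,0,0,0,0,0,0.35,0,0,0,0,0,0,0.35,0,0,0,0,0,0,0.35,0,0,0,0,0,0,0.35,0,0,0,0,0,0]

```text
time: 8.05
ee_pos: [0.6505, -0.3037, 0.0187]
tool_rot: [[0.488, 0.873, 0.001], [0.873, -0.488, -0.001], [-0.0, 0.001, -1.0]]
contact_force: [-1.6, 1.0, 5.5]
width: 0.0528
finger_force: 41.2
```

drive_tool:
  commands: [0.35,0,0,-3,0,0,0,0.35,0,0,-7,0,0,0,0.35,0,-1.5,-10,0,0,0,0.35,0,-6,-10,0,0,0,0.35,0,-10.5,-10,0,0,0,0.35,0,-15,-10,0,0,0,0.35,0,-19.5,-10,0,0,0,0.35,0,-21.9,-10,0,0,0]

```text
time: 8.85
ee_pos: [0.4554, -0.1944, 0.1155]
tool_rot: [[0.488, 0.873, -0.003], [0.873, -0.488, 0.002], [0.0, -0.003, -1.0]]
contact_force: [0.4, 0.2, -0.6]
width: 0.0525
finger_force: 42.8
```

drive_tool:
  commands: [0.35,0,0,0,0,0,0,0.35,0,0,0,0,0,0,0.35,0,0,0,0,0,0]

```text
time: 9.15
ee_pos: [0.4597, -0.197, 0.1174]
tool_rot: [[0.488, 0.873, 0.001], [0.873, -0.488, -0.001], [-0.0, 0.001, -1.0]]
contact_force: [0.2, -0.5, -1.9]
width: 0.0523
finger_force: 42.8
```

Run:
```python
from h import *
to(.459,-.197,.0515)
s,p,d,P=look("w5",.459,-.197,.10,.14,.04)
```

```text
t 9.15 ee [ 0.4597 -0.197   0.1174] yaw 1.061 F [ 0.2 -0.5 -1.9] w 0.0523 ff 42.776735950028524
-> (0.459, -0.197, 0.0515) cm [-0.03 -0.07  6.59]
w5 11187 mean [ 0.4612 -0.1939  0.1156] circle [ 0.4623 -0.191 ] 0.0394 zmed 0.112
```

View pics/w5.png

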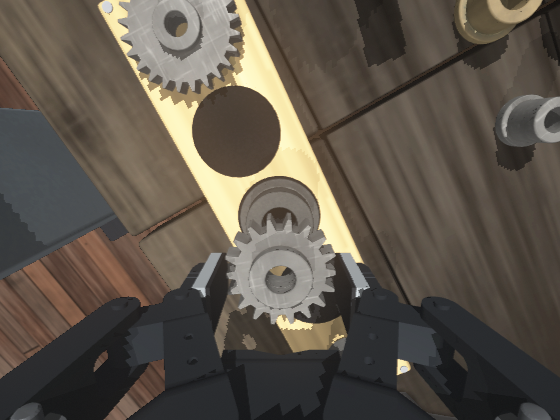

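The gear is held level and centred at about (281,273), above the collar at (280,212). Lowering it.

drive_tool:
  commands: [0.35,0,0,3,0,0,0,0.35,0,0,5.5,0,0,0,0.35,0,0,6.2,0,0,0,0.35,0,0,6.4,0,0,0,0.35,0,0,6.4,0,0,0,0.35,0,0,6.4,0,0,0,0.35,0,0,6.4,0,0,0]

```text
time: 9.9
ee_pos: [0.4596, -0.1969, 0.0542]
tool_rot: [[0.488, 0.873, 0.002], [0.873, -0.488, -0.001], [-0.0, 0.002, -1.0]]
contact_force: [0.2, 0.3, -2.6]
width: 0.0523
finger_force: 42.8
```

drive_tool:
  commands: [0.35,0,0,0.15,0,0,0,0.35,0,0,0.15,0,0,0,0.35,0,0,0.15,0,0,0]

```text
time: 10.2
ee_pos: [0.4587, -0.1964, 0.0515]
tool_rot: [[0.488, 0.873, 0.0], [0.873, -0.488, -0.0], [0.0, 0.0, -1.0]]
contact_force: [-0.0, -0.1, -1.5]
width: 0.0529
finger_force: 42.8
```

drive_tool:
  commands: [0.35,0,0,0.05,0,0,0,1,0,0,0.05,0,0,0,1,0,0,0.05,0,0,0,1,0,0,0.05,0,0,0,1,0,0,0.05,0,0,0,1,0,0,-2,0,0,0,1,0,0,-5,0,0,0,1,0,0,-9,0,0,0]

```text
time: 11.0
ee_pos: [0.4573, -0.1956, 0.1404]
tool_rot: [[0.488, 0.873, -0.004], [0.873, -0.488, 0.002], [0.0, -0.004, -1.0]]
contact_force: [0.1, 0.0, -0.2]
width: 0.0856
finger_force: 0.0
```

Run:
```python
from h import *
look("w6",.459,-.1965,.0475,.06,.025)
look("w6",.459,-.1965,.041,.06,.04)
to(.655,-.222,.145)
```

```text
w6 971 mean [ 0.4589 -0.1961  0.0503] circle [ 0.4587 -0.1965] 0.0153 zmed 0.0504
w6 2770 mean [ 0.4592 -0.1953  0.0463] circle [ 0.4587 -0.1965] 0.028 zmed 0.0449
t 11.1 ee [ 0.4622 -0.1983  0.1479] yaw 1.061 F [ 0.3 -1.1  1. ] w 0.0852 ff 0.0
-> (0.655, -0.222, 0.145) cm [ 7.34 17.98  0.5 ]
```

The gear is seated: its hub top is at z 0.0504 (expected 0.0515) and its centre is at (.4587,-.1965). Next is the steel bush.

drive_tool:
  commands: [1,1.7,4.2,0,0,0,0,1,3.4,8.4,0,0,0,0,1,5.1,12.6,0,0,0,0,1,6.8,16.8,0,0,0,0,1,7.4,18.2,0,0,0,0,1,7.4,18.2,0,0,0,0,1,7.4,18.2,0,0,0,0]

```text
time: 11.8
ee_pos: [0.653, -0.2204, 0.1404]
tool_rot: [[0.488, 0.873, -0.002], [0.873, -0.488, 0.001], [-0.0, -0.002, -1.0]]
contact_force: [0.1, -0.0, -0.2]
width: 0.0852
finger_force: 0.0
```

Run:
```python
from h import *
get_image("top")
look("w7",.655,-.222,.030,.042,.03)
to(.655,-.222,.026)
```

```text
w7 794 mean [ 0.6555 -0.2223  0.0332] circle [ 0.6552 -0.2227] 0.0151 zmed 0.0333
t 11.9 ee [ 0.6524 -0.2205  0.1408] yaw 1.06 F [ 0.1 -0.3 -0.2] w 0.0853 ff 0.0
-> (0.655, -0.222, 0.026) cm [-0.    0.31 11.48]
```

drive_tool:
  commands: [1,0,0.3,4.5,0,0,0,1,0,0.3,8.5,0,0,0,1,0,0.3,10.6,0,0,0,1,0,0.3,11.3,0,0,0,1,0,0.3,11.3,0,0,0,1,0,0.3,11.3,0,0,0,1,0,0.3,11.3,0,0,0]

```text
time: 12.6
ee_pos: [0.6576, -0.2228, 0.031]
tool_rot: [[0.488, 0.873, 0.004], [0.873, -0.488, -0.002], [0.0, 0.004, -1.0]]
contact_force: [0.4, -0.5, 0.1]
width: 0.0857
finger_force: 0.0
```

drive_tool:
  commands: [0.1,0,0,0,0,0,0,0.1,0,0,0,0,0,0,0.1,0,0,0,0,0,0,0.1,0,0,0,0,0,0,0.1,0,0,0,0,0,0,0.1,0,0,0,0,0,0,0.1,0,0,0,0,0,0]

```text
time: 13.3
ee_pos: [0.6565, -0.2222, 0.0287]
tool_rot: [[0.488, 0.873, 0.001], [0.873, -0.488, -0.0], [0.0, 0.001, -1.0]]
contact_force: [-0.3, 0.4, 1.7]
width: 0.0281
finger_force: 39.9
```

drive_tool:
  commands: [0.1,0,0,-3,0,0,0,0.1,0,0,-6,0,0,0,0.1,0,-1.5,-8,0,0,0,0.1,-0.2,-6,-8,0,0,0,0.1,-0.4,-10.5,-8,0,0,0,0.1,-0.6,-15,-8,0,0,0,0.1,-0.8,-19.5,-8,0,0,0,0.1,-0.8,-21.7,-8,0,0,0]

```text
time: 14.1
ee_pos: [0.4589, -0.1213, 0.1062]
tool_rot: [[0.488, 0.873, -0.004], [0.873, -0.488, 0.002], [-0.001, -0.005, -1.0]]
contact_force: [-0.3, 0.1, -1.1]
width: 0.0281
finger_force: 40.1
```

drive_tool:
  commands: [0.1,0,0,0,0,0,0,0.1,0,0,0,0,0,0,0.1,0,0,3,0,0,0,0.1,0,0,6,0,0,0,0.1,0,0,6.6,0,0,0,0.1,0,0,6.6,0,0,0,0.1,0,0,6.6,0,0,0,0.1,0,0,6.6,0,0,0]

```text
time: 14.9
ee_pos: [0.4645, -0.1238, 0.044]
tool_rot: [[0.488, 0.873, 0.003], [0.873, -0.488, -0.001], [0.0, 0.003, -1.0]]
contact_force: [-0.6, 0.4, -1.2]
width: 0.0282
finger_force: 40.2
```

Run:
```python
from h import *
to(.4627,-.124,.0395)
```

```text
t 14.9 ee [ 0.4645 -0.1238  0.044 ] yaw 1.061 F [-0.6  0.4 -1.2] w 0.0282 ff 40.192001927644014
-> (0.4627, -0.124, 0.0395) cm [-0.1  -0.15  0.45]
```

drive_tool:
  commands: [0.1,0,-0.05,0.3,0,0,0,0.1,0,-0.05,0.3,0,0,0,0.1,0,-0.05,0.3,0,0,0]

```text
time: 15.2
ee_pos: [0.4626, -0.1229, 0.0396]
tool_rot: [[0.488, 0.873, 0.0], [0.873, -0.488, -0.0], [0.0, 0.0, -1.0]]
contact_force: [0.2, 0.8, -1.7]
width: 0.0277
finger_force: 40.2
```

drive_tool:
  commands: [0.1,0,0,0.05,0,0,0,1,0,0,0.05,0,0,0,1,0,0,0.05,0,0,0,1,0,0,0.05,0,0,0,1,0,0,0.05,0,0,0,1,0,0,-3,0,0,0,1,0,0,-6,0,0,0,1,0,0,-10,0,0,0]

```text
time: 16.0
ee_pos: [0.4612, -0.1224, 0.1389]
tool_rot: [[0.488, 0.873, -0.003], [0.873, -0.488, 0.001], [-0.001, -0.004, -1.0]]
contact_force: [1.2, -0.4, -0.1]
width: 0.0854
finger_force: 0.0
```

Run:
```python
from h import *
look("w8",.4627,-.124,.040,.052,.03)
to(.657,-.137,.14)
```

```text
w8 865 mean [ 0.4625 -0.1234  0.0432] circle [ 0.462  -0.1238] 0.0152 zmed 0.0433
t 16.05 ee [ 0.4659 -0.1242  0.1476] yaw 1.061 F [ 3.6 -1.   4.7] w 0.0854 ff 0.0
-> (0.657, -0.137, 0.14) cm [ 8.21 17.29  0.95]
```

The steel bush is upright and centred at (.462,-.124), with its top at .043. Next is the bronze bush.

drive_tool:
  commands: [1,1.9,4.1,0,0,0,0,1,3.8,8.2,0,0,0,0,1,5.7,12.3,0,0,0,0,1,7.5,16.2,0,0,0,0,1,8.2,17.7,0,0,0,0,1,8.2,17.7,0,0,0,0,1,8.2,17.7,0,0,0,0]

```text
time: 16.75
ee_pos: [0.6565, -0.1376, 0.1386]
tool_rot: [[0.488, 0.873, -0.001], [0.873, -0.488, 0.0], [-0.0, -0.001, -1.0]]
contact_force: [-0.7, 1.0, 0.7]
width: 0.0851
finger_force: 0.0
```

Run:
```python
from h import *
get_image("top")
look("w9",.657,-.137,.026,.038,.035)
to(.657,-.137,.026)
```

```text
w9 1079 mean [ 0.6581 -0.1373  0.0293] circle [ 0.6576 -0.1376] 0.0182 zmed 0.0293
t 16.85 ee [ 0.6559 -0.1376  0.139 ] yaw 1.061 F [-0.1 -0.1 -0.2] w 0.0851 ff 0.0
-> (0.657, -0.137, 0.026) cm [ 0.11  0.08 11.3 ]
```

drive_tool:
  commands: [1,0.1,0.1,4.5,0,0,0,1,0.1,0.1,8.5,0,0,0,1,0.1,0.1,10.5,0,0,0,1,0.1,0.1,11.2,0,0,0,1,0.1,0.1,11.2,0,0,0,1,0.1,0.1,11.2,0,0,0,1,0.1,0.1,11.2,0,0,0]

```text
time: 17.55
ee_pos: [0.6598, -0.1379, 0.0299]
tool_rot: [[0.488, 0.873, 0.004], [0.873, -0.488, -0.001], [0.001, 0.004, -1.0]]
contact_force: [-0.4, -0.1, 0.1]
width: 0.0854
finger_force: 0.0
```

drive_tool:
  commands: [0.1,0,0,0,0,0,0,0.1,0,0,0,0,0,0,0.1,0,0,0,0,0,0,0.1,0,0,0,0,0,0,0.1,0,0,0,0,0,0,0.1,0,0,0,0,0,0,0.1,0,0,0,0,0,0]

```text
time: 18.25
ee_pos: [0.6588, -0.1375, 0.0279]
tool_rot: [[0.488, 0.873, 0.001], [0.873, -0.488, -0.0], [0.0, 0.001, -1.0]]
contact_force: [0.0, 0.6, 4.3]
width: 0.0335
finger_force: 40.4
```

drive_tool:
  commands: [0.1,0,0,-3.5,0,0,0,0.1,0,0,-7.5,0,0,0,0.1,-2,-1.1,-10,0,0,0,0.1,-6,-3.2,-10,0,0,0,0.1,-10,-5.3,-10,0,0,0,0.1,-14,-7.5,-10,0,0,0,0.1,-18,-9.6,-10,0,0,0,0.1,-21.4,-11.4,-10,0,0,0]

```text
time: 19.05
ee_pos: [0.4518, -0.2687, 0.126]
tool_rot: [[0.488, 0.873, -0.002], [0.873, -0.488, 0.001], [0.0, -0.002, -1.0]]
contact_force: [0.3, -0.4, -2.0]
width: 0.0337
finger_force: 40.6
```

drive_tool:
  commands: [0.1,0,0,0,0,0,0,0.1,0,0,0,0,0,0,0.1,0,0,4,0,0,0,0.1,0,0,7.5,0,0,0,0.1,0,0,8.5,0,0,0,0.1,0,0,8.5,0,0,0,0.1,0,0,8.5,0,0,0,0.1,0,0,8.5,0,0,0]

```text
time: 19.85
ee_pos: [0.4559, -0.2691, 0.044]
tool_rot: [[0.488, 0.873, 0.003], [0.873, -0.488, -0.002], [-0.0, 0.003, -1.0]]
contact_force: [0.4, 0.6, -1.4]
width: 0.0339
finger_force: 40.8
```

Run:
```python
from h import *
to(.4551,-.2683,.0387)
```

```text
t 19.85 ee [ 0.4559 -0.2691  0.044 ] yaw 1.061 F [ 0.4  0.6 -1.4] w 0.0339 ff 40.83748031873256
-> (0.4551, -0.2683, 0.0387) cm [ 0.03 -0.11  0.53]
```

drive_tool:
  commands: [0.1,0,0,0.35,0,0,0,0.1,0,0,0.35,0,0,0,0.1,0,0,0.35,0,0,0]

```text
time: 20.15
ee_pos: [0.4545, -0.2686, 0.0391]
tool_rot: [[0.488, 0.873, 0.0], [0.873, -0.488, -0.0], [-0.0, 0.0, -1.0]]
contact_force: [0.0, 0.7, -1.4]
width: 0.0337
finger_force: 40.8
```

drive_tool:
  commands: [0.1,0,0,0.05,0,0,0,0.8,0,0,0.05,0,0,0,0.8,0,0,0.05,0,0,0,0.8,0,0,0.05,0,0,0,0.8,0,0,0.05,0,0,0,0.8,0,0,-3,0,0,0,0.8,0,0,-7,0,0,0,0.8,0,0,-11,0,0,0]

```text
time: 20.95
ee_pos: [0.4539, -0.2681, 0.1495]
tool_rot: [[0.488, 0.873, -0.001], [0.873, -0.488, 0.001], [0.0, -0.002, -1.0]]
contact_force: [0.8, -0.3, 0.5]
width: 0.0683
finger_force: 0.0
```

drive_tool:
  commands: [0.8,0,0,-4,0,0,0,0.8,0,0,-8,0,0,0,0.8,0,0,-12,0,0,0,0.8,0,4,-12,0,0,0,0.8,0,8,-12,0,0,0,0.8,0,10,-12,0,0,0,0.8,0,10,-12,0,0,0]

```text
time: 21.65
ee_pos: [0.543, -0.3181, 0.2682]
tool_rot: [[0.488, 0.873, -0.0], [0.873, -0.488, 0.0], [0.0, -0.0, -1.0]]
contact_force: [-0.8, 0.0, -1.0]
width: 0.0681
finger_force: 0.0
```

Run:
```python
from h import *
get_image("top");get_image("top")
s=env.read_state();p,d=get_image("wrist");P=cloud(cam("wrist",s),d);cv2.imwrite("pics/w10.png",p[:,:,::-1])
print(s["ee_pos"],s["time"])
for n,x,y,a,b,r in [("big",.466,-.051,.026,.045,.045),("steel",.4627,-.124,.038,.052,.03),("gear",.459,-.1965,.047,.06,.03),("collarlow",.459,-.1965,.014,.03,.04),("bronze",.4548,-.2688,.036,.048,.035),("chuck",.449,-.34,.065,.09,.03)]:
    q=P[(d>0)&(np.hypot(P[...,0]-x,P[...,1]-y)<r)&(P[...,2]>a)&(P[...,2]<b)]
    if len(q): c,R=cv2.minEnclosingCircle(q[:,:2].astype(np.float32));print(n,len(q),np.round(c,4),round(R,4),np.median(q[:,2]).round(4))
p,d=get_image("top");cv2.imwrite("pics/top9.png",cv2.resize(p[200:300,170:400,::-1],None,fx=3,fy=3))
```

```text
[ 0.54138427 -0.31711126  0.2682271 ] 21.75
big 891 [ 0.4629 -0.0585] 0.0371 0.027
steel 577 [ 0.4621 -0.1248] 0.0157 0.0433
gear 506 [ 0.4591 -0.1968] 0.0153 0.0504
collarlow 494 [ 0.4594 -0.1974] 0.0312 0.0153
bronze 519 [ 0.4545 -0.2693] 0.0181 0.0393
chuck 828 [ 0.4508 -0.3414] 0.0203 0.0723
```

View pics/w10.png

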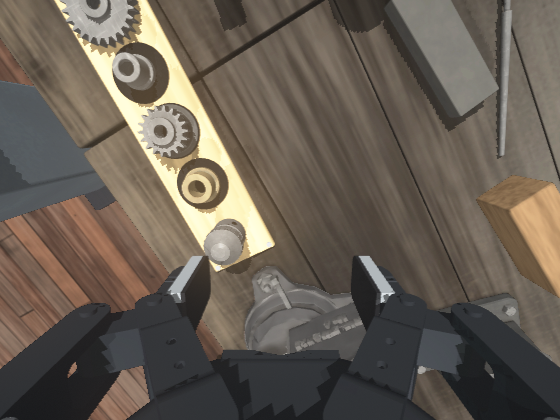

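View pics/top9.png

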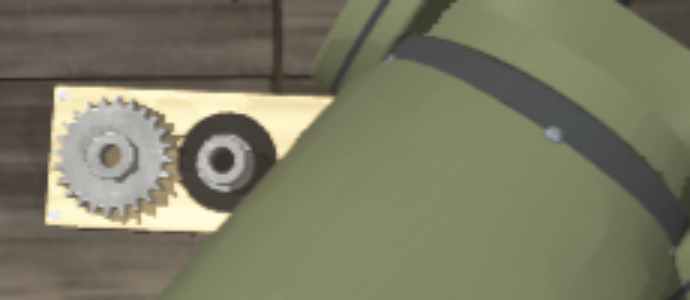

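The wrist view (w10) shows the steel bush upright on its pad at (133,70), the gear on the collar at (160,130) and the bronze bush at (200,185). The large gear at (100,10) and the chuck at (225,243) are still in place. The measured centres are within 1 mm of the pads, and the robot is clear of everything. The top view (top9) is mostly blocked by the arm, and the large gear and steel bush it does show look right. Handing in.

```bash
python3 -c "
from station import env
print(env.finish_job())"
```

```text
the job is handed in; nothing more can be done
None
```

I handed the job in at about 22 s: the collar with the small gear on it, the steel bush and the bronze bush stand upright on their pads, measured within about 1 mm of centre, with the large gear and chuck not touched; the hand-in returned no verdict.

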